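# Level the instrument shelf with its foot pressed down

## Task

Set the lock lever of the small tilting shelf upright so that the shelf is free. Then press the round hand knob at the shelf's end down until the foot under it stands firmly on its disc, turn the knob until the spirit level's bubble sits centred between the two lines, and finish still holding the knob and pressing it down, without letting go. Leave the things lying around the stand where they are.

Things in the scene. Friction and masses are not known exactly. Their poses are not given: they have to be found in the camera images.
- stand: fixed stand: grey base plate 230 x 360 x 10 mm, an aluminium shelf 130 x 260 x 10 mm, its top 65 mm over the bench when level. Origin on the bench under the shelf's middle; local +x away from the robot, +y left (to the lever), z up; may be yawed. Shelf hinge: along x at y = +125, z = 55 mm. Springs lift its -y end, 8 mm at the knob; 2 to 5 N at the knob brings the foot down.
- lock_lever (a joint): angle (rad) of the lock lever: steel rod, 10 mm thick, with a black ball, at the stand's left end (local x 0, y +185 mm). Its axle runs along the stand's y, 45 mm over the bench. 0 = upright; it starts leaning to -x (to the robot), -0.85 to -0.5; range -1.05 to 1.05. Stays where left; about 3 N at the ball moves it. Leaning, it props the shelf up out of level; upright, the shelf is free.
- lever_ball (a point): centre of the lever's black ball, 30 mm in diameter, 100 mm from the axle: 145 mm above the bench when upright. The rod joins it from the axle's side. Held from above by its two sides along the axle it turns between the fingers; a light grip (about 20 N) slips least.
- foot_knob: black fluted hand knob, 43 mm in diameter, 26 mm high, at the shelf's free end (stand x 0, y -100 mm). Origin on its axis at the shelf's top face; the knob spans 18 to 44 mm above it. Clockwise from above screws the foot down 4 mm per rad, so that end, pressed, stands higher. Up to 1.2 rad is needed, either way. Friction 0.15 N m.
- knob_grip (a point): point on the knob's axis, 34 mm above the shelf's top face, where fingers grip it from above (any direction)
- bubble (a joint): position (m) of the pale bubble, 20 mm long, in the 110 mm green tube of the spirit level fixed on the shelf along the stand's y. 0 = centred between the two black lines (28 mm apart); positive = towards the knob (that end too high). With the foot pressed on its disc, 1 rad clockwise on the knob moves it about +21 mm. Unpressed it stays near +42 mm.
- level_centre (a point): top of the spirit level's tube at its middle, where the bubble must stand; the level is 36 x 145 x 26 mm, in line with the knob
- foot: rubber foot, diameter 28 mm, hidden under the shelf below the knob; pressing the knob with about 10 N or more stands it firmly on its disc; origin at its underside centre
- disc_thin: fixed steel packing disc, diameter 40 mm, 6 mm thick, origin at its underside centre. One of the two discs lies under the foot, the other is spare on the near edge of the base; which is which varies.
- disc_thick: fixed steel packing disc, diameter 40 mm, 12 mm thick, origin at its underside centre; see the thin disc
- spanner: bystander: loose spanner 131 mm long, on the near edge of the base; leave alone
- vial: bystander: loose small white-capped vial, 27 mm in diameter, 56 mm high, on the bench to the right of the stand, about 0.1 m from the knob; leave alone
- tape_roll: bystander: loose roll of tape, 63 mm in diameter, 19 mm high, lying to the left of the lever; leave alone

How it is judged:
By the outcome, as a careful person would: the job done as asked, in the order asked, and still so for the second after the job is handed in, while the arm keeps its last pose, push and grip.
It also fails if it takes over 48 s, if anything falls off the work surface, if the arm or the gripper's body presses on something with over 40 N, if the wrist force passes 120 N, or if a joint passes its speed limit or range.

## Robot

A 6-joint arm with a two-finger parallel gripper is mounted at the origin on the work surface; the furniture and walls round the work are solid. World frame = base frame: x ahead of the robot, y to its left, z up, the work surface at z = 0. Lengths are in m, angles in rad, forces in N, time in s.
With the tool pointing down it reaches from about 0.35 to 0.975 m from the base axis. Payload 4.9 kg.
Tool frame: the origin (TCP) lies on the centre line of the jaws, within the pads' length; the fingertips stand 14 mm ahead of it and the grasp point (between the pads) lies 5 mm behind it (manip.nose_length is the distance from the TCP to the fingertips, in m); z points along the fingers, y is the line along which they close (so a half turn about z gives the same grasp; the last joint's range is limited). The gripper opens to 85 mm and grips with 20 to 120 N. Pads are 22 mm wide; open, the fingers measure 114 mm over their backs; the gripper's body (76 mm by 85 mm) begins 54 mm behind the grasp point. The pads swing forward as they close: fully open they stand 13 mm farther back than shut.
Start: joints at [-1.424, 0.053, 1.613, -0, 1.476, -0.119], TCP at [0.164, -0.603, 0.245] pointing down, gripper open.
Joint ranges: [-3.01, 3.01], [-1.01, 2.22], [0.06, 2.58], [-1.02, 4.17], [0.09, 2.62], [-3.14, 3.14]. Speed limits (rad/s): [2.57, 2.57, 3.14, 3.14, 3.14, 3.14].

## Interface

Orientations are given as a unit quaternion [w, x, y, z].
In Python, from plant import manip, imaging gives the robot as it stands.
- The arm moves only by the tool play_rows, never from a script. Its argument "commands" is a list of rows, each a list of 6 numbers: the shift along the tool's x, y, z in mm, then the turn, a rotation vector about the tool's x, y, z in degrees. A call has 1 to 5 rows; each row shifts and turns the commanded pose from where the row before left it, along the tool's axes as they then stand; what a row does not reach is not made up. A row lasts 1/12 s, in which the tool goes at most 41.7 mm and 7.16 degrees, less where a joint would pass 70% of its speed; a pose out of reach is approached as far as the arm can. A call is refused whole if a number of a shift passes 41.7 or a number of a turn 7.16, either way. A call with a gripper value outside its range is refused whole. "hand" is the finger opening in mm, from 0 to 85.4, set as the call begins (left out, the last holds). The fingers move at their own pace and stop on an object; the grip force is fixed at half the most. Time passes only in rows, so rows that do not move let the fingers close. It gives the time, the measured TCP pose, the force, the opening and the grip force at its end, in the units of the state.
- manip.state(): the state, without advancing time (a new reading comes with each control period).
- imaging.grab_frame(name): name is "scene" or "side" or "wrist"; returns a dict with "image" (420x560x3 uint8, red, green, blue), "fx", "fy", "cx", "cy" (pixels), "R" (3x3) and "t" (3): a world point X has camera coordinates R X + t; the wrist camera has in their place "mount" (4x4, takes a point from camera to tool coordinates, whose origin is the TCP and whose axes are the flange's). Camera axes: x right, y down, z forward; pixel columns grow to the right and rows downward; lengths in m; the calibration is good to about 2 mm. A picture is of the moment at which its call begins: read the wrist's pose just before it. There is no depth.
- manip.job_done(): hands the job in; it is judged then, once.
The state is a dict: "time": time; "joint_pos": joint angles; "joint_vel": joint speeds; "joint_efforts": joint torques, N m; "tool_pos": TCP position; "tool_rot": TCP orientation; "contact_force": force on the tool from outside, world axes, zero at the start; "ft_torque": the same for the moment, N m; "gripper_width": opening from 0.0 (shut) to 1.0 (fully open); "grasp_force": force on a finger pad.
Only numpy, scipy, OpenCV 4.12 (cv2) and the standard library are available. Lean on these libraries where they do the work, as an engineer would, in place of code of your own. Each camera call takes 0.05 s, during which the arm holds its last target. There are 200 camera calls.

## Working session

There is one attempt and no reset: what is moved stays moved. The work goes in short steps, Python scripts to look and compute and a tool call to move; the robot and the scene stay as the last step left them, time stands still between calls to the robot, and variables do not carry over. Pictures are saved under pics/ and viewed, at most 10 in all, crops included, and the job is handed in when it is done.

Besides the shell and the picture viewer there is one more tool, called by a JSON object that holds its "method" and its "body". play_rows: Moves the arm, as the interface text tells. Its arguments: {"type":"object","properties":{"commands":{"type":"array","items":{"type":"array","items":{"type":"number"}}},"hand":{"type":"number"}},"required":["commands"]}

```bash
mkdir -p pics; ls
python3 - <<'E'
from plant import manip, imaging
import cv2,numpy as np,pickle
print(manip.state(), manip.nose_length)
F={}
for n in("scene","side"):
    f=imaging.grab_frame(n);F[n]=f
    print(n,f["fx"],f["fy"],f["cx"],f["cy"],np.round(f["R"],4).tolist(),f["t"])
    cv2.imwrite(f"pics/{n}0.png",cv2.cvtColor(f["image"],cv2.COLOR_RGB2BGR))
pickle.dump(F,open("f0.pkl","wb"))
E
```

```text
pics
{'time': 0.0, 'joint_pos': array([-1.42399863e+00,  5.33767220e-02,  1.61428897e+00, -3.64920854e-05,
        1.47601409e+00, -1.18990512e-01]), 'joint_vel': array([ 1.10318299e-04, -8.57209730e-05, -1.06216101e-03, -1.34859400e-03,
        4.75571482e-04,  8.28106751e-04]), 'joint_efforts': array([-4.09588138e-04, -3.93684626e+01, -3.70178068e+01, -2.85191772e-04,
        6.89215609e-03,  1.06054387e-06]), 'tool_pos': array([ 0.16407747, -0.60245962,  0.24405369]), 'tool_rot': array([-1.04321027e-03,  9.91181795e-01,  1.32504939e-01, -3.26693965e-05]), 'contact_force': array([0.49395128, 0.3784179 , 0.2304853 ]), 'ft_torque': array([-0.03602885,  0.02030165, -0.01986087]), 'grasp_force': 0.0, 'gripper_width': 1.0000010529640424} 0.014
scene 463.4203592974358 463.4203592974358 274.2161894698322 206.41191478108956 [[-0.5153, -0.857, -0.0023], [-0.5948, 0.3596, -0.719], [0.617, -0.3691, -0.695]] [0.35032226 0.37472336 0.9585571 ]
side 518.8170492418699 518.8170492418699 276.2937019656852 208.17027294393563 [[0.9997, 0.0084, 0.0219], [0.0231, -0.5077, -0.8612], [0.0038, 0.8615, -0.5078]] [-0.5455522   0.11424426  1.25013731]
```

View pics/scene0.png

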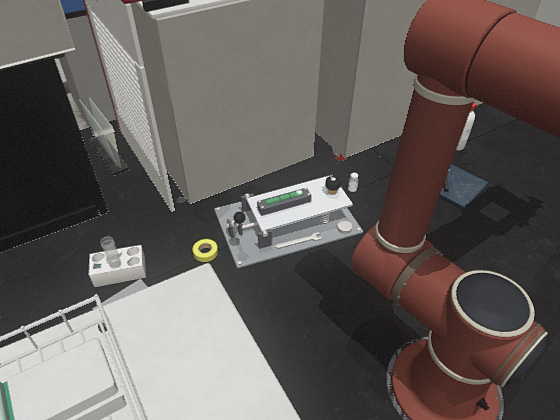

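View pics/side0.png

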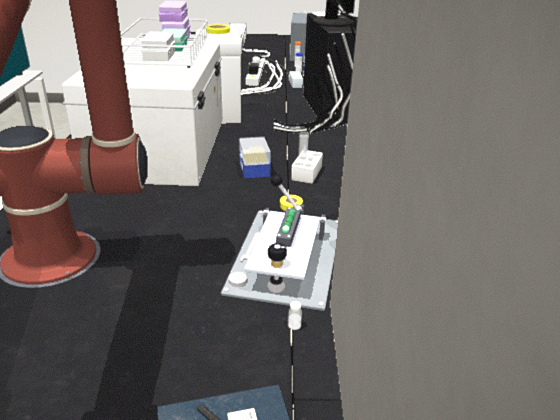

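Scene: lever ball near (239,217), knob near (332,184), spare disc (344,227), tape roll (205,249). Side: ball near (276,180), knob near (277,252), vial (295,315). I'll triangulate with refined blob centres.

```bash
cat > h.py <<'E'
import numpy as np,cv2
from scipy.spatial.transform import Rotation as Ro
def ray(f,u,v):
    d=np.array([(u-f["cx"])/f["fx"],(v-f["cy"])/f["fy"],1.]);R=np.array(f["R"]);t=np.array(f["t"])
    d=R.T@d;return -R.T@t,d/np.linalg.norm(d)
def tri(a,b):
    (o,d),(p,e)=a,b
    s=np.linalg.lstsq(np.c_[d,-e],p-o,rcond=None)[0]
    A=o+s[0]*d;B=p+s[1]*e
    return (A+B)/2,np.linalg.norm(A-B)
def onz(r,z): return r[0]+r[1]*(z-r[0][2])/r[1][2]
def proj(f,X):
    c=np.array(f["R"])@X+np.array(f["t"]);return np.array([f["fx"]*c[0]/c[2]+f["cx"],f["fy"]*c[1]/c[2]+f["cy"]])
E
python3 - <<'E'
from h import *
import pickle
F=pickle.load(open("f0.pkl","rb"))
def blob(n,u,v,r=14,th=45):
    im=F[n]["image"][v-r:v+r+1,u-r:u+r+1].max(2)
    m=(im<th).astype(np.uint8)
    k,l,s,c=cv2.connectedComponentsWithStats(m)
    j=l[r,r];print(n,u,v,s[j],c[j]+[u-r,v-r]);return c[j]+[u-r,v-r]
for n,(a,b) in dict(ball=((239,217),(276,180)),knob=((332,184),(277,252))).items():
    blob("scene",*a);blob("side",*b)
    print(n,tri(ray(F["scene"],*a),ray(F["side"],*b)))
im=cv2.cvtColor(F["scene"]["image"],cv2.COLOR_RGB2BGR)[165:275,185:375]
im2=cv2.cvtColor(F["side"]["image"],cv2.COLOR_RGB2BGR)[165:335,215:355]
a=cv2.resize(im,None,fx=3.0,fy=3.0,interpolation=2);b=cv2.resize(im2,None,fx=3,fy=3,interpolation=2)
cv2.imwrite("pics/c1.png",a);cv2.imwrite("pics/c2.png",b)
E
```

```text
scene 239 217 [  0   0  29  29 812] [239.06157635 216.96921182]
side 276 180 [  0   0  29  29 717] [275.62482566 180.41422594]
ball (array([0.542003  , 0.18215583, 0.12590757]), np.float64(0.003475481565771395))
scene 332 184 [  0   0  29  29 822] [331.99878345 184.02676399]
side 277 252 [  0   0  29  29 709] [277.00282087 251.53737659]
knob (array([ 0.54661523, -0.1048556 ,  0.10077286]), np.float64(0.0017370824779065221))
```

View pics/c1.png

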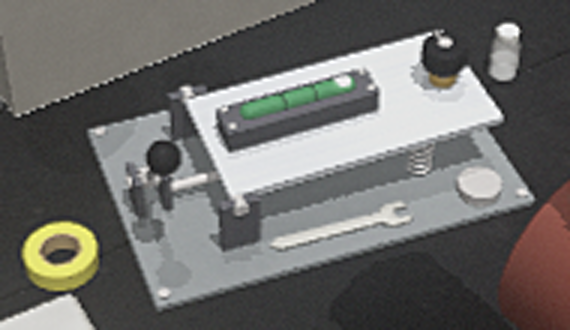

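View pics/c2.png

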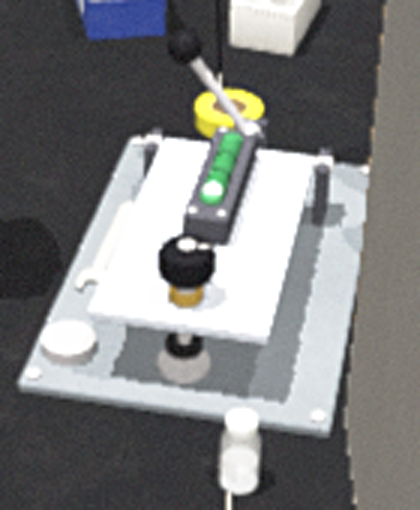

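Crop 1 (3x, origin 185,165): ball (163,157), knob (443,57), base corners (92,128), (160,306), (533,200). Crop 2 (3x, origin 215,165): ball (185,45), knob (187,262), base corners (20,388), (330,433). The lever leans towards the robot. Next I get the stand yaw from the corners.

Run:
```python
from h import *
import pickle
F=pickle.load(open("f0.pkl","rb"))
S=lambda u,v:ray(F["scene"],185+u/3-.33,165+v/3-.33)
D=lambda u,v:ray(F["side"],215+u/3-.33,165+v/3-.33)
c={k:onz(r,.01) for k,r in dict(FL=S(89,128),NL=S(160,304),NR=S(534,198),NRs=D(21,386),FRs=D(331,428)).items()}
for k in c:print(k,c[k].round(4))
for a,b in(("NL","FL"),("NR","NL"),("NRs","FRs")):
    d=c[b]-c[a];print(a,b,np.linalg.norm(d),np.degrees(np.arctan2(d[1],d[0])))
print("ball",tri(S(163,157),D(185,45)));print("knob",tri(S(443,57),D(187,262)))
print("level ends",[tri(S(300,110),D(216,180))])
```

```text
FL [0.7201 0.1764 0.01  ]
NL [0.4954 0.2182 0.01  ]
NR [ 0.4281 -0.1301  0.01  ]
NRs [ 0.4278 -0.1373  0.01  ]
FRs [ 0.65   -0.1752  0.01  ]
NL FL 0.2285614315807841 -10.526863083734328
NR NL 0.35472018897851276 79.05590935918865
NRs FRs 0.2253554297684252 -9.67710318542579
ball (array([0.54238546, 0.18236934, 0.12633838]), np.float64(0.0022486991676519924))
knob (array([ 0.54660902, -0.10590306,  0.10150335]), np.float64(0.0017263215771391857))
level ends [(array([0.56939952, 0.03253472, 0.08397229]), np.float64(0.0026077723491771594))]
```

{"method": "play_rows", "body": {"commands": [[26,-30,0,0,0,0],[26,-30,0,0,0,0],[26,-30,0,0,0,0],[26,-30,0,0,0,0],[26,-30,0,0,0,0]]}}

```text
time: 0.52
tool_pos: [0.2505, -0.4222, 0.2445]
tool_rot: [-0.001, 0.991, 0.132, -0.0]
contact_force: [0.4, -0.2, 0.6]
gripper_width: 0.999
grasp_force: 0.0
```

{"method": "play_rows", "body": {"commands": [[26,-30,0,0,0,0],[26,-30,0,0,0,0],[26,-30,0,0,0,0],[26,-30,0,0,0,0],[26,-30,0,0,0,0]]}}

```text
time: 0.93
tool_pos: [0.3364, -0.2433, 0.2449]
tool_rot: [-0.0, 0.991, 0.132, 0.0]
contact_force: [0.8, 0.0, 0.1]
gripper_width: 0.998
grasp_force: 0.0
```

{"method": "play_rows", "body": {"commands": [[26,-30,0,0,0,0],[26,-30,0,0,0,0],[26,-30,0,0,0,0],[26,-30,0,0,0,0],[26,-30,0,0,0,0]]}}

```text
time: 1.35
tool_pos: [0.4224, -0.0643, 0.2451]
tool_rot: [0.0, 0.991, 0.133, 0.0]
contact_force: [0.7, -0.8, 1.2]
gripper_width: 1.0
grasp_force: 0.0
```

{"method": "play_rows", "body": {"commands": [[26,-30,0,0,0,0],[26,-30,0,0,0,0],[26,-30,0,0,0,0],[26,-30,0,0,0,0],[26,-30,0,0,0,0]]}}

```text
time: 1.77
tool_pos: [0.5084, 0.1147, 0.2448]
tool_rot: [0.0, 0.991, 0.133, -0.0]
contact_force: [0.6, -1.3, 0.2]
gripper_width: 1.0
grasp_force: 0.0
```

{"method": "play_rows", "body": {"commands": [[0,0,0,0,0,6.5],[0,0,0,0,0,6.5],[0,0,0,0,0,6.5],[0,0,0,0,0,6.5],[0,0,0,0,0,0]]}}

```text
time: 2.18
tool_pos: [0.508, 0.1127, 0.2446]
tool_rot: [0.0, 0.996, -0.095, -0.001]
contact_force: [-0.8, -0.4, 0.5]
gripper_width: 1.0
grasp_force: 0.0
```

```bash
cat >> h.py <<'E'
def wrist(imaging,manip):
    s=manip.state();f=imaging.grab_frame("wrist")
    q=s["tool_rot"];T=np.eye(4);T[:3,:3]=Ro.from_quat([q[1],q[2],q[3],q[0]]).as_matrix();T[:3,3]=s["tool_pos"]
    C=T@np.array(f["mount"]);f["R"]=C[:3,:3].T;f["t"]=-C[:3,:3].T@C[:3,3];f["T"]=T
    return f
E
python3 - <<'E'
from plant import manip, imaging
from h import *
import pickle
f=wrist(imaging,manip);pickle.dump(f,open("w1.pkl","wb"))
print(f["T"].round(3),f["mount"])
for n,X in dict(ball=[.5424,.1824,.126],ballup=[.600,.1718,.145],knob=[.5466,-.106,.1015]).items():print(n,proj(f,np.array(X)))
cv2.imwrite("pics/w1.png",cv2.cvtColor(f["image"],cv2.COLOR_RGB2BGR))
E
```

```text
[[ 0.982 -0.188 -0.001  0.508]
 [-0.188 -0.982 -0.     0.113]
 [-0.001  0.    -1.     0.245]
 [ 0.     0.     0.     1.   ]] [[-7.32262134e-04 -9.44498451e-01 -3.28515052e-01  8.57946715e-02]
 [ 9.99999717e-01 -7.47870946e-04 -7.88365007e-05  5.92049955e-04]
 [-1.71225910e-04 -3.28515016e-01  9.44498732e-01 -1.28659578e-01]
 [ 0.00000000e+00  0.00000000e+00  0.00000000e+00  1.00000000e+00]]
ball [166.50490092 175.5626031 ]
ballup [147.85638084  91.4152349 ]
knob [552.94382034  89.50581558]
```

View pics/w1.png

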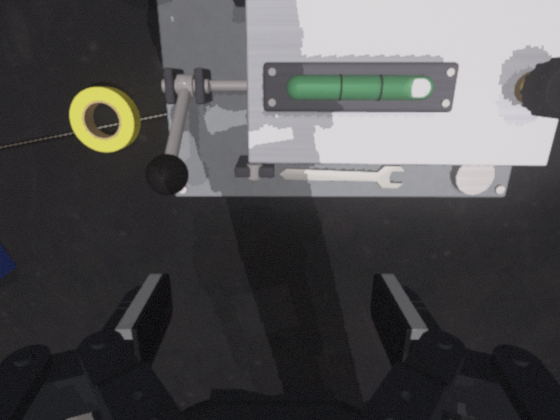

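The wrist view shows the ball at (167,174), lever hub at (186,86), level at row 87, bubble at the knob end (422,87). The tape roll is clear of the lever and the spanner is beside the near edge.

Run:
```python
from h import *
import pickle
f=pickle.load(open("w1.pkl","rb"));T=f["T"];F=pickle.load(open("f0.pkl","rb"))
L=lambda X:T[:3,:3].T@(X-T[:3,3])
hub=onz(ray(f,186,86),.045);hub2=onz(ray(f,240,86),.045)
print("hub",hub,L(hub),hub2,L(hub2))
m=cv2.inRange(f["image"][130:215,130:205].max(2),0,25);
k,l,s,c=cv2.connectedComponentsWithStats(m);print(s[:6],c[:6]+[130,130])
for z in(.12,.126,.132):
  b=onz(ray(f,167,174),z);print(z,b,L(b), np.hypot(L(b)[0]-L(hub)[0],z-.045))
```

```text
hub [0.60139705 0.17057992 0.045     ] [ 0.08107833 -0.07451217  0.19952997] [0.59238648 0.12374683 0.045     ] [ 0.08104307 -0.02682016  0.19954436]
[[   0    0   75   85 6339]
 [  28   26    1    1    1]
 [  30   27    1    1    1]
 [  25   30    1    1    1]
 [  33   31    1    1    1]
 [  53   35    1    1    1]] [[166.96087711 171.94336646]
 [158.         156.        ]
 [160.         157.        ]
 [155.         160.        ]
 [163.         161.        ]
 [183.         165.        ]]
0.12 [0.54226752 0.18379957 0.12      ] [ 0.02043069 -0.07634446  0.12459955] 0.09645276212012653
0.126 [0.54345275 0.18171802 0.126     ] [ 0.02197956 -0.07452137  0.1185983 ] 0.10026795963912928
0.132 [0.54463799 0.17963647 0.132     ] [ 0.02352843 -0.07269828  0.11259705] 0.10431198462261546
```

{"method": "play_rows", "body": {"commands": [[11,-37,0,0,0,0],[11,-37.5,0,0,0,0],[0,0,32,0,0,0],[0,0,32,0,0,0],[0,0,32,0,0,0]]}}

```text
time: 2.65
tool_pos: [0.5443, 0.1822, 0.1487]
tool_rot: [-0.0, 0.996, -0.092, 0.001]
contact_force: [0.1, -1.2, -0.9]
gripper_width: 1.0
grasp_force: 0.0
```

{"method": "play_rows", "body": {"commands": [[0,0,15,0,0,0],[0,0,12.5,0,0,0],[0,0,0,0,0,0],[0,0,0,0,0,0]]}}

```text
time: 2.98
tool_pos: [0.5439, 0.1814, 0.1218]
tool_rot: [0.0, 0.996, -0.093, -0.0]
contact_force: [0.3, -0.7, 0.5]
gripper_width: 1.001
grasp_force: 0.0
```

{"method": "play_rows", "body": {"commands": [[0,0,0,0,0,0],[0,0,0,0,0,0],[0,0,0,0,0,0],[0,0,0,0,0,0],[0,0,0,0,0,0]], "hand": 29}}

```text
time: 3.4
tool_pos: [0.5445, 0.1823, 0.123]
tool_rot: [-0.001, 0.996, -0.094, 0.001]
contact_force: [-0.9, 2.2, 2.2]
gripper_width: 0.34
grasp_force: 5.8
```

{"method": "play_rows", "body": {"commands": [[0,0,0,0,0,0],[0,0,0,0,0,0],[0,0,0,0,0,0]], "hand": 28}}

```text
time: 3.65
tool_pos: [0.5445, 0.1823, 0.123]
tool_rot: [-0.001, 0.996, -0.094, 0.001]
contact_force: [-1.2, 4.0, 5.5]
gripper_width: 0.331
grasp_force: 21.4
```

{"method": "play_rows", "body": {"commands": [[5.2,0,-3.5,0,0,0],[5.4,0,-3.3,0,0,0],[5.6,0,-2.8,0,0,0],[5.8,0,-2.5,0,0,0],[5.9,0,-2.2,0,0,0]]}}

```text
time: 4.07
tool_pos: [0.5696, 0.1774, 0.1352]
tool_rot: [-0.001, 0.996, -0.094, -0.003]
contact_force: [-3.2, 5.4, 1.1]
gripper_width: 0.331
grasp_force: 21.4
```

{"method": "play_rows", "body": {"commands": [[6.1,0,-1.7,0,0,0],[6.1,0,-1.4,0,0,0],[6.2,0,-1,0,0,0],[6.3,0,-0.6,0,0,0],[6.3,0,-0.2,0,0,0]]}}

```text
time: 4.48
tool_pos: [0.6006, 0.1714, 0.1404]
tool_rot: [-0.001, 0.996, -0.094, -0.002]
contact_force: [-3.3, 4.6, 3.2]
gripper_width: 0.332
grasp_force: 21.1
```

Run:
```python
from plant import manip, imaging
from h import *
f=wrist(imaging,manip);print(f["T"].round(4),manip.state()["grasp_force"],manip.state()["contact_force"])
g=imaging.grab_frame("scene")["image"][165:275,185:375]
s=imaging.grab_frame("side")["image"][165:275,215:355]
a=cv2.resize(g,None,fx=2.1,fy=2.1,interpolation=2);b=cv2.resize(s,None,fx=2.1,fy=2.1,interpolation=2)
W=f["image"]
o=np.zeros((600,760,3),np.uint8);o[:231,:399]=a[:231,:399];h,w=b.shape[:2];o[:h,420:420+w]=b
o[240:,:480]=cv2.resize(W,(480,360));cv2.imwrite("pics/m1.png",o[...,::-1])
```

```text
[[ 9.825e-01 -1.864e-01 -3.800e-03  6.006e-01]
 [-1.864e-01 -9.825e-01  1.400e-03  1.714e-01]
 [-4.000e-03 -6.000e-04 -1.000e+00  1.404e-01]
 [ 0.000e+00  0.000e+00  0.000e+00  1.000e+00]] 21.126837730407715 [-0.18925419  4.59825486  2.31870805]
```

View pics/m1.png

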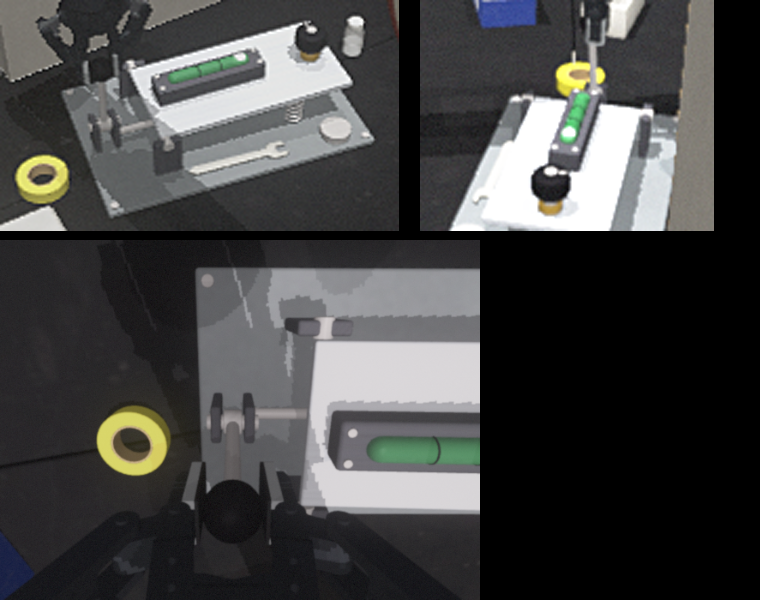

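The lever looks upright, with the ball at (232,511) and the hub at (231,420) in the composite. I'll compute the lean from those.

Run:
```python
from plant import manip, imaging
from h import *
f=wrist(imaging,manip);T=f["T"];L=lambda X:T[:3,:3].T@(X-T[:3,3])
k=560/480
for v in (268,271,274):print("ball",L(onz(ray(f,232*k,v*k),.145)))
for v in (177,180,183):print("hub",L(onz(ray(f,231*k,v*k),.045)))
print(proj(f,np.array([.6014,.1706,.145]))/k+[0,240],proj(f,np.array([.6014,.1706,.045]))/k+[0,240])
```

```text
ball [-0.00589124  0.000369   -0.00455274]
ball [-0.00763478  0.00036703 -0.00455128]
ball [-0.00939197  0.00036504 -0.00454981]
hub [ 0.00532117 -0.00050314  0.09543894]
hub [ 0.00280147 -0.00050874  0.09544105]
hub [ 0.00026414 -0.00051437  0.09544318]
[232.45535743 498.00460876] [232.53599029 423.42234562]
```

{"method": "play_rows", "body": {"commands": [[0,0,0,0,0,0],[0,0,0,0,0,0],[0,0,0,0,0,0],[0,0,0,0,0,0]], "hand": 60}}

```text
time: 5.02
tool_pos: [0.6014, 0.17, 0.1406]
tool_rot: [0.001, 0.996, -0.094, -0.0]
contact_force: [0.3, 0.4, 0.7]
gripper_width: 0.699
grasp_force: 0.0
```

{"method": "play_rows", "body": {"commands": [[0,0,-20,0,0,0],[0,0,-35,0,0,0],[0,0,-35,0,0,0],[0,0,-20,0,0,0],[0,0,0,0,0,0]]}}

```text
time: 5.43
tool_pos: [0.6045, 0.1707, 0.2584]
tool_rot: [-0.001, 0.996, -0.094, 0.005]
contact_force: [1.4, 0.4, 0.8]
gripper_width: 0.704
grasp_force: 0.0
```

Run:
```python
from plant import manip, imaging
from h import *
import pickle
f=wrist(imaging,manip);T=f["T"];pickle.dump(f,open("w2.pkl","wb"));print(T.round(4))
e=proj(f,np.array([.6014,.1706,.145]));print(e,proj(f,np.array([.6014,.1706,.045])))
u,v=(e-[70,80]).astype(int);print(u,v)
W=f["image"][v:v+140,u:u+140]
g=imaging.grab_frame("scene")["image"][190:260,215:275]
o=np.zeros((420,800,3),np.uint8);o[:,:420]=cv2.resize(W,(420,420),interpolation=2);o[:,430:790]=cv2.resize(g,(360,420),interpolation=2)
cv2.imwrite("pics/m2.png",o[...,::-1])
```

```text
[[ 0.9823 -0.187   0.0112  0.6045]
 [-0.1871 -0.9823  0.0012  0.1707]
 [ 0.0107 -0.0032 -0.9999  0.2584]
 [ 0.      0.      0.      1.    ]]
[271.68321117 210.49880485] [271.83244326 176.66251349]
201 130
```

View pics/m2.png

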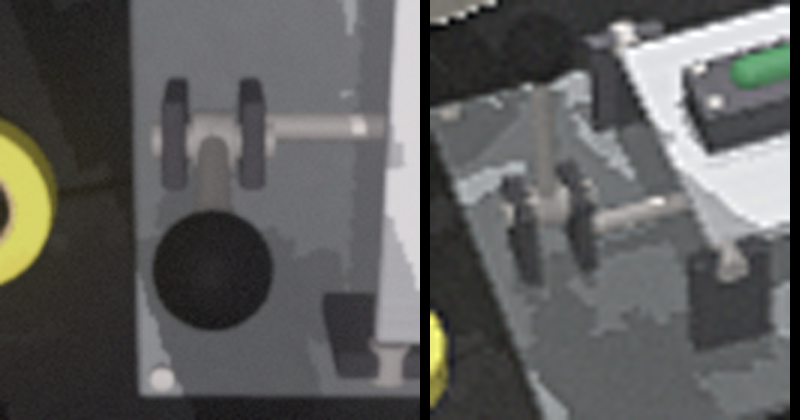

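Run:
```python
from plant import manip, imaging
from h import *
f=wrist(imaging,manip);T=f["T"];print(T.round(4))
im=f["image"];L=lambda X:T[:3,:3].T@(X-T[:3,3])
def circ():
    g=cv2.GaussianBlur(im[...,:3].max(2),(3,3),0)[170:270,230:320]
    m=(g<45).astype(np.uint8);m=cv2.morphologyEx(m,cv2.MORPH_OPEN,np.ones((21,21),np.uint8))
    k,l,s,c=cv2.connectedComponentsWithStats(m);
    for a,b in zip(s[1:],c[1:]):print(a,b+[230,170])
    return c[1]+[230,170]
c=circ()
b=onz(ray(f,*c),.145);print("ball",b)
# axle bar: bright rows in columns 295..315 
col=im[140:210,298:314].mean((1,2));print(col.round(0)[20:50])
g=im[155:200,262:282].mean((1,2));print(g.round(0))
for v in (172,173,174):
    h=onz(ray(f,272,v),.045);print(v,h,(b-h)@T[:3,0]/.1)
```

```text
[[ 9.823e-01 -1.871e-01  2.200e-03  6.022e-01]
 [-1.871e-01 -9.823e-01 -1.000e-04  1.703e-01]
 [ 2.200e-03 -3.000e-04 -1.000e+00  2.522e-01]
 [ 0.000e+00  0.000e+00  0.000e+00  1.000e+00]]
[  0   0  12  13 156] [235.5 176. ]
[  23   32   34   34 1075] [269.61767442 218.61395349]
[  0  63  14  37 507] [236.35897436 251.28205128]
ball [0.6299115  0.18948352 0.145     ]
[114. 115. 115. 114. 111. 121. 138. 148. 157. 164. 161. 151. 141. 129.
 116. 112. 112. 112. 112. 112. 112. 112. 113. 112. 112. 113. 113. 113.
 112. 111.]
[105. 104. 104. 104. 103. 103. 102. 103. 102. 101. 103. 112. 119. 126.
 133. 139. 142. 141. 135. 127. 122. 118. 115. 112. 109. 104. 100.  98.
  96.  95.  94.  94.  95.  96.  97.  98. 100. 101. 101. 101. 100.  98.
  96.  85.  62.]
172 [0.60336316 0.16867822 0.045     ] 0.2240392389449081
173 [0.60237548 0.16886625 0.045     ] 0.23409345199862228
174 [0.60138591 0.16905464 0.045     ] 0.24416681203087445
```

Run:
```python
from plant import manip, imaging
from h import *
f=wrist(imaging,manip);T=f["T"];print(T[:3,3].round(4))
b=onz(ray(f,270,218.6),.145);print("ball",b)
for v in (169.3,171,172.5):
    h=onz(ray(f,270,v),.045);print(v,h,(b-h)@T[:3,0]/.1)
# first view: bar rows
import pickle
w=pickle.load(open("w1.pkl","rb"));print(w["image"][70:105,215:235].mean((1,2)).round(0))
g=imaging.grab_frame("scene");s=imaging.grab_frame("side");F=pickle.load(open("f0.pkl","rb"))
pickle.dump((g,s),open("f1.pkl","wb"))
for th in(0,-.1):
  X=np.array([.6014,.1706,.045])+.1*np.array([np.sin(th)*.982,-np.sin(th)*.187,np.cos(th)])
  print(th,proj(g,X),proj(s,X))
# dark ball in side view
a=s["image"][150:200,270:330].max(2);print((a[20:34,10:50:1]<60).astype(int).sum(1))
```

```text
[0.6013 0.1703 0.2502]
ball [0.59402425 0.17178864 0.145     ]
169.3 [0.60535439 0.16982014 0.045     ] -0.11592800792594611
171 [0.60369211 0.17013977 0.045     ] -0.09900068163289845
172.5 [0.60222088 0.17042266 0.045     ] -0.0840189142141741
[114. 113. 113. 113. 113. 113. 114. 114. 114. 115. 124. 139. 147. 153.
 161. 164. 158. 147. 138. 127. 112.  99.  97.  98. 103. 109. 112. 113.
 112. 112. 112. 112. 112. 113. 115.]
0 [232.03810221 196.12402568] [299.88982717 175.56210932]
-0.1 [233.18562606 198.80956634] [296.02918317 175.31595235]
[10 12 17 21 23 23 25 23 24 23 25 16 16 22]
```

The lever is still about 0.1 rad short, since the ball slipped in the grip. I'll regrip the ball and move it roughly 10 mm further.

{"method": "play_rows", "body": {"commands": [[-7,0,35,0,0,0],[0,0,35,0,0,0],[0,0,25,0,0,0],[0,0,15,0,0,0],[0,0,0,0,0,0]]}}

```text
time: 6.15
tool_pos: [0.5907, 0.1711, 0.134]
tool_rot: [0.002, 0.996, -0.094, -0.006]
contact_force: [-1.3, -0.2, 0.1]
gripper_width: 0.702
grasp_force: 0.0
```

{"method": "play_rows", "body": {"commands": [[0,0,0,0,0,0],[0,0,0,0,0,0],[0,0,0,0,0,0],[0,0,0,0,0,0],[0,0,0,0,0,0]], "hand": 28}}

```text
time: 6.57
tool_pos: [0.5959, 0.1724, 0.1428]
tool_rot: [-0.001, 0.996, -0.094, 0.002]
contact_force: [1.0, 2.3, 1.1]
gripper_width: 0.334
grasp_force: 21.2
```

{"method": "play_rows", "body": {"commands": [[3,0,0,0,0,0],[3,0,0,0,0,0],[3,0,0,0,0,0],[2,0,0,0,0,0],[0,0,0,0,0,0]]}}

```text
time: 6.98
tool_pos: [0.6065, 0.1703, 0.1429]
tool_rot: [-0.001, 0.996, -0.094, 0.001]
contact_force: [-1.5, 2.2, 5.6]
gripper_width: 0.337
grasp_force: 21.5
```

{"method": "play_rows", "body": {"commands": [[0,0,0,0,0,0],[0,0,0,0,0,0],[0,0,0,0,0,0]], "hand": 60}}

```text
time: 7.23
tool_pos: [0.6057, 0.1694, 0.1408]
tool_rot: [0.0, 0.996, -0.094, -0.0]
contact_force: [-0.6, -0.0, 0.5]
gripper_width: 0.702
grasp_force: 0.0
```

{"method": "play_rows", "body": {"commands": [[0,0,-20,0,0,0],[0,0,-35,0,0,0],[0,0,-35,0,0,0],[0,0,-20,0,0,0],[0,0,0,0,0,0]]}}

```text
time: 7.65
tool_pos: [0.6084, 0.17, 0.2582]
tool_rot: [-0.001, 0.996, -0.094, 0.005]
contact_force: [0.0, 0.1, 1.7]
gripper_width: 0.702
grasp_force: 0.0
```

{"method": "play_rows", "body": {"commands": [[0,0,0,0,0,0],[0,0,0,0,0,0],[0,0,0,0,0,0]]}}

```text
time: 7.9
tool_pos: [0.6046, 0.1695, 0.2484]
tool_rot: [0.001, 0.996, -0.094, -0.002]
contact_force: [0.4, 0.1, 0.4]
gripper_width: 0.703
grasp_force: 0.0
```

```bash
cat > lev.py <<'E'
from plant import manip, imaging
from h import *
f=wrist(imaging,manip);T=f["T"];print(T[:3,3].round(4),T[:3,2].round(4))
im=f["image"]
e=proj(f,np.array([.6014,.1706,.145])).astype(int);print(e)
g=cv2.GaussianBlur(im.max(2),(3,3),0);y0,x0=e[1]-45,e[0]-45
m=(g[y0:y0+95,x0:x0+90]<45).astype(np.uint8);m=cv2.morphologyEx(m,cv2.MORPH_OPEN,np.ones((21,21),np.uint8))
k,l,s,c=cv2.connectedComponentsWithStats(m)
j=min(range(1,k),key=lambda j:abs(s[j][4]-1100));c=c[j]+[x0,y0];print(s[j],c)
b=onz(ray(f,*c),.145);print("ball",b)
bar=im[:,e[0]+28:e[0]+44].mean((1,2));hub=im[:,e[0]-10:e[0]+10].mean((1,2))
print("bar",bar[155:195].round(0))
r=np.arange(155,195);w=np.clip(bar[155:195]-122,0,None);v=(w*r).sum()/w.sum()
h=onz(ray(f,e[0]+36,v),.045);print(v,h,"theta",(b-h)@T[:3,0]/.1, "vs hub est",(b-np.array([.6014,.1706,.045]))@T[:3,0]/.1)
import pickle
pickle.dump(f,open("w3.pkl","wb"))
E
python3 lev.py
```

```text
[0.6046 0.1695 0.2484] [-3.9e-03 -7.0e-04 -1.0e+00]
[269 213]
[  0  79  19  16 304] [233.  254.5]
ball [0.57494502 0.20290088 0.145     ]
bar [114. 114. 114. 114. 114. 114. 114. 114. 114. 114. 113. 111. 121. 137.
 148. 156. 163. 160. 151. 141. 129. 111. 107. 111. 112. 111. 111. 111.
 112. 112. 111. 112. 112. 112. 112. 111. 110. 110. 110. 110.]
171.2403531395695 [0.60023374 0.13605175 0.045     ] theta -0.3771955882630748 vs hub est -0.3240228545772989
```

```bash
sed -i 's/^j=min.*$/j=min(range(1,k),key=lambda j:np.hypot(*(c[j]-45)));c=c[j]+[x0,y0];print(s[j],c)/' lev.py; sed -i 's/^print("bar".*$//' lev.py; python3 lev.py
python3 - <<'E'
import pickle,cv2
f=pickle.load(open("w3.pkl","rb"))
cv2.imwrite("pics/w3.png",cv2.resize(f["image"][130:270,190:400,::-1],None,fx=3,fy=3,interpolation=2))
E
```

```text
[0.6046 0.1696 0.2484] [-4.1e-03 -7.0e-04 -1.0e+00]
[269 213]
[  0   0  17  14 238] [232.  174.5]
ball [0.63413477 0.19013769 0.145     ]
171.24339305156886 [0.60022122 0.13613706 0.045     ] theta 0.2283308683352922 vs hub est 0.28118700894629417
```

View pics/w3.png

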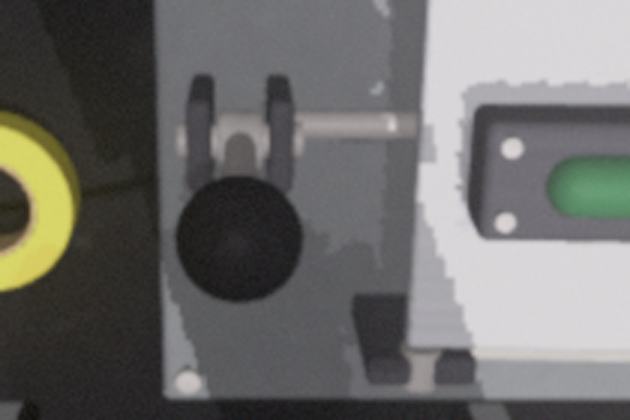

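Run:
```python
from h import *
import pickle
f=pickle.load(open("w3.pkl","rb"));T=f["T"]
b=onz(ray(f,269.7,209),.145);print(b)
for v in (172,174,176.5):
    h=onz(ray(f,269.7,v),.045);print(v,h,(b-h)@T[:3,0]/.1)
w=pickle.load(open("w1.pkl","rb"))
for v in (82,84,86,88):print(v,onz(ray(w,186,v),.045))
cv2.imwrite("pics/w1h.png",cv2.resize(w["image"][60:200,130:270,::-1],None,fx=4,fy=4,interpolation=2))
# fit in side/scene
from plant import imaging
s=imaging.grab_frame("side");g=imaging.grab_frame("scene")
o=np.hstack([cv2.resize(s["image"][160:215,270:320],None,fx=7.6,fy=7.6,interpolation=2),cv2.resize(g["image"][175:230,215:265],None,fx=7.6,fy=7.6,interpolation=2)])
cv2.imwrite("pics/m3.png",o[...,::-1]);pickle.dump((s,g),open("f2.pkl","wb"))
```

```text
[0.60486235 0.16977705 0.145     ]
172 [0.60590063 0.16979    0.045     ] -0.014030942653292904
174 [0.60394351 0.17016663 0.045     ] 0.00589918996857616
176.5 [0.6014864  0.17063949 0.045     ] 0.03092089884612379
82 [0.60462854 0.16968763 0.045     ]
84 [0.60301565 0.17013299 0.045     ]
86 [0.60139705 0.17057992 0.045     ]
88 [0.59977268 0.17102845 0.045     ]
```

View pics/m3.png

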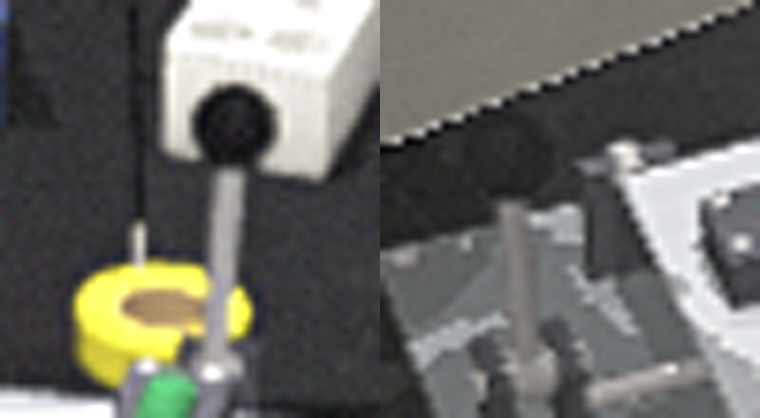

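Side: ball (234,125), rod running down to (213,355). Scene: rod from (513,205) to (530,350). I'll check these against the projected vertical.

Run:
```python
from h import *
import pickle
s,g=pickle.load(open("f2.pkl","rb"))
for n,f,(u0,v0) in(("side",s,(270,160)),("scene",g,(215-50,175))):
  for hx in(.6014,.604):
   for th in(-.05,0,.05):
    P=[(proj(f,np.array([hx,.1706,.045])+r*np.array([np.sin(th)*.982,-np.sin(th)*.187,np.cos(th)]))-[u0,v0])*7.6+3.3 for r in (.1,.07,.02)]
    d=P[1]-P[2];print(n,hx,th,np.round(P,0).tolist(),"slope",d[0]/d[1])
print((234-213)/(125-355),(513-530)/(205-350))
for n,f,(x0,x1,xs,u0,v0) in(("side",s,(280,315,0,270,160)),("scene",g,(222,240,0,215,175))):
    im=f["image"].astype(float).max(2);pts=[]
    for v in (range(185,203) if n=="side" else range(205,220)):
        row=im[v,x0:x1];print(n,v,row.astype(int).tolist()) if v%6==0 else 0
```

```text
side 0.6014 -0.05 [[216.0, 120.0], [216.0, 199.0], [217.0, 327.0]] slope 0.006990378479047215
side 0.6014 0 [[230.0, 122.0], [226.0, 200.0], [220.0, 328.0]] slope -0.050369140796198406
side 0.6014 0.05 [[245.0, 124.0], [237.0, 202.0], [223.0, 328.0]] slope -0.10852159214748273
side 0.604 -0.05 [[224.0, 120.0], [224.0, 200.0], [225.0, 328.0]] slope 0.005900814486577302
side 0.604 0 [[238.0, 122.0], [234.0, 201.0], [228.0, 328.0]] slope -0.051484941673035994
side 0.604 0.05 [[253.0, 124.0], [244.0, 202.0], [230.0, 328.0]] slope -0.10966405976519494
scene 0.6014 -0.05 [[517.0, 174.0], [522.0, 236.0], [529.0, 335.0]] slope 0.07202972528004734
scene 0.6014 0 [[513.0, 164.0], [519.0, 229.0], [528.0, 333.0]] slope 0.08929758570680875
scene 0.6014 0.05 [[509.0, 155.0], [516.0, 223.0], [527.0, 331.0]] slope 0.10495736073021222
scene 0.604 -0.05 [[514.0, 169.0], [518.0, 232.0], [525.0, 331.0]] slope 0.07299929971943757
scene 0.604 0 [[509.0, 159.0], [515.0, 225.0], [524.0, 329.0]] slope 0.09015473217855949
scene 0.604 0.05 [[505.0, 150.0], [512.0, 218.0], [524.0, 327.0]] slope 0.10571650109573347
-0.09130434782608696 0.11724137931034483
side 186 [60, 54, 61, 50, 57, 57, 55, 47, 28, 61, 62, 63, 60, 57, 58, 58, 54, 78, 134, 180, 175, 149, 61, 55, 55, 66, 55, 55, 58, 64, 60, 63, 61, 57, 56]
side 192 [58, 50, 52, 51, 50, 49, 55, 121, 207, 68, 48, 58, 65, 56, 58, 57, 57, 103, 165, 181, 159, 94, 51, 58, 52, 55, 58, 63, 62, 59, 60, 56, 56, 62, 58]
side 198 [186, 255, 255, 255, 255, 255, 255, 222, 202, 190, 185, 187, 198, 200, 234, 255, 255, 204, 171, 169, 200, 255, 95, 56, 51, 62, 54, 55, 56, 58, 56, 60, 55, 64, 58]
scene 210 [102, 98, 100, 102, 97, 99, 105, 122, 113, 111, 128, 128, 112, 106, 120, 117, 117, 138]
scene 216 [104, 118, 118, 118, 118, 114, 119, 137, 165, 113, 118, 126, 122, 111, 118, 114, 101, 120]
```

{"method": "play_rows", "body": {"commands": [[0,20,0,0,0,0],[0,40,0,0,0,0],[0,40,0,0,0,0],[0,40,0,0,0,0],[0,40,0,0,0,0]], "hand": 85}}

```text
time: 8.52
tool_pos: [0.5712, -0.0084, 0.2505]
tool_rot: [0.0, 0.996, -0.093, -0.0]
contact_force: [0.4, -1.0, -0.3]
gripper_width: 0.993
grasp_force: 0.0
```

{"method": "play_rows", "body": {"commands": [[-1,40,0,0,0,0],[-1,40,0,0,0,0],[-1,20,0,0,0,0],[0,0,0,0,0,0],[0,0,0,0,0,0]]}}

```text
time: 8.93
tool_pos: [0.55, -0.1055, 0.2506]
tool_rot: [-0.0, 0.995, -0.095, -0.0]
contact_force: [-0.0, -0.0, -0.2]
gripper_width: 0.995
grasp_force: 0.0
```

Run:
```python
from h import *
from plant import manip,imaging
import pickle
f=wrist(imaging,manip);g=imaging.grab_frame("scene");s=imaging.grab_frame("side");T=f["T"]
print(T.round(4).tolist(),manip.state()["joint_pos"].round(3))
pickle.dump((f,g,s),open("k1.pkl","wb"))
e=proj(f,np.array([.5475,-.1075,.11]));print(e)
o=np.zeros((560,800,3),np.uint8)
o[:420,:560]=f["image"]
o[:330,560:]=0
a=cv2.resize(g["image"][175:235,250:350],(400,240),interpolation=2);o[320:560,400:800]=a
cv2.imwrite("pics/k1.png",o[...,::-1])
```

```text
[[0.9819, -0.1893, -0.0005, 0.55], [-0.1893, -0.9819, 0.0006, -0.1055], [-0.0006, -0.0005, -1.0, 0.2506], [0.0, 0.0, 0.0, 1.0]] [-0.319 -0.105  1.758  0.     1.488  1.438]
[273.45702535 196.07822222]
```

View pics/k1.png

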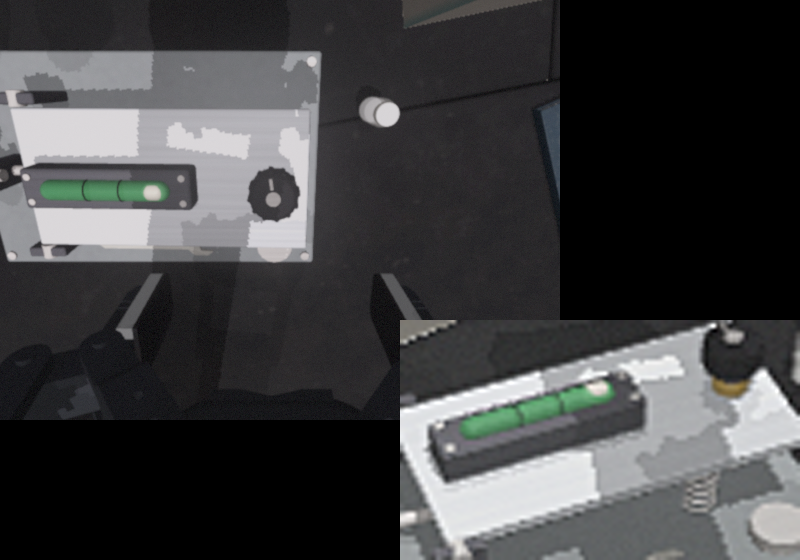

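The wrist view shows the knob at (273.5,195) and the vial at (385,112). The bubble is at the knob end, at crop (597,388) in the scene view. The level lines are at about (519,414) and (560,405) in the crop.

```bash
cat > bub.py <<'E'
from h import *
def bub(g,verbose=0):
    im=g["image"].astype(int);X0,Y0=255,180;c=im[Y0:Y0+35,X0:X0+55]
    gr=(c[...,1]-c[...,0]>25)
    return c
E
python3 - <<'E'
from h import *
import pickle
f,g,s=pickle.load(open("k1.pkl","rb"));T=f["T"]
k=f["image"][150:240,235:315].max(2);m=(k<50).astype(np.uint8)
m=cv2.morphologyEx(m,cv2.MORPH_CLOSE,np.ones((9,9),np.uint8));m=cv2.morphologyEx(m,cv2.MORPH_OPEN,np.ones((9,9),np.uint8))
n,l,st,c=cv2.connectedComponentsWithStats(m)
for a,b in zip(st[1:],c[1:]):print(a,b+[235,150])
for z in(.1,.108,.117):
  X=onz(ray(f,273.5,194.5),z);print(X,T[:3,:3].T@(X-T[:3,3]))
im=g["image"].astype(int);
# level geometry in the scene: project stand-frame points
yd=np.array([.187,.982,0]);o=np.array([.5674,-.0112,0])
print("green extents", [ (v,np.where((im[v,255:312,1]-im[v,255:312,0])>30)[0][[0,-1]]+255) for v in range(188,206) if ((im[v,255:312,1]-im[v,255:312,0])>30).any()])
for v in range(188,204):print(v,im[v,262:308,0].tolist())
E
```

```text
[ 0.54562824 -0.10723929  0.1       ] [-0.00388864  0.00257329  0.1505996 ]
[ 0.54816593 -0.10767484  0.108     ] [-0.00131898  0.00251649  0.14259815]
[ 0.55102082 -0.10816484  0.117     ] [0.00157188 0.0024526  0.13359653]
green extents [(191, array([295, 302])), (192, array([292, 302])), (193, array([289, 303])), (194, array([285, 302])), (195, array([281, 301])), (196, array([279, 297])), (197, array([274, 293])), (198, array([270, 289])), (199, array([267, 286])), (200, array([266, 283])), (201, array([265, 279])), (202, array([265, 276])), (203, array([266, 272])), (204, array([267, 268]))]
188 [57, 61, 60, 61, 60, 59, 60, 58, 59, 60, 61, 54, 43, 49, 42, 37, 44, 59, 80, 107, 147, 204, 245, 177, 178, 173, 173, 173, 175, 172, 171, 172, 170, 199, 239, 237, 237, 243, 250, 236, 107, 115, 119, 159, 121, 190]
189 [56, 64, 58, 59, 58, 55, 56, 56, 55, 52, 50, 44, 39, 48, 66, 96, 120, 183, 224, 247, 241, 238, 222, 170, 170, 172, 173, 171, 173, 173, 174, 172, 200, 244, 239, 228, 183, 143, 102, 54, 60, 68, 100, 144, 106, 92]
190 [56, 58, 59, 59, 54, 54, 54, 48, 47, 49, 72, 99, 112, 150, 20
[... 2171 characters left out ...]
15, 116, 115, 113, 114, 112, 108, 87, 69, 62, 68, 62, 68, 63, 66, 63, 64, 67, 67, 64, 67]
201 [106, 110, 106, 81, 87, 105, 109, 108, 101, 92, 92, 87, 86, 81, 77, 73, 72, 68, 73, 98, 108, 115, 116, 113, 115, 115, 111, 109, 107, 92, 70, 69, 68, 61, 65, 67, 67, 65, 63, 68, 64, 62, 64, 66, 61, 59]
202 [109, 110, 104, 79, 80, 92, 103, 89, 86, 84, 80, 77, 72, 75, 79, 88, 100, 115, 117, 115, 117, 113, 113, 109, 109, 99, 81, 67, 67, 70, 71, 73, 65, 66, 66, 65, 66, 66, 62, 65, 65, 61, 59, 61, 60, 72]
203 [108, 114, 110, 83, 74, 80, 82, 79, 74, 71, 83, 93, 99, 117, 118, 119, 115, 113, 115, 112, 113, 102, 90, 71, 70, 75, 68, 75, 70, 72, 75, 73, 65, 64, 65, 63, 59, 63, 59, 60, 61, 62, 89, 111, 121, 165]
```

{"method": "play_rows", "body": {"commands": [[0.5,3,30,0,0,0],[0,0,35,0,0,0],[0,0,35,0,0,0],[0,0,28,0,0,0],[0,0,20,0,0,0]], "hand": 62}}

```text
time: 9.5
tool_pos: [0.5488, -0.1056, 0.0994]
tool_rot: [-0.001, 0.996, -0.093, -0.002]
contact_force: [-0.5, 0.0, 0.0]
gripper_width: 0.73
grasp_force: 0.0
```

{"method": "play_rows", "body": {"commands": [[0,0,0,0,0,0],[0,0,0,0,0,0],[0,0,0,0,0,0]]}}

```text
time: 9.75
tool_pos: [0.5515, -0.1073, 0.1047]
tool_rot: [0.0, 0.996, -0.093, 0.001]
contact_force: [-0.6, -0.0, 0.7]
gripper_width: 0.723
grasp_force: 0.0
```

{"method": "play_rows", "body": {"commands": [[0,0,0,0,0,0],[0,0,0,0,0,0],[0,0,0,0,0,0],[0,0,0,0,0,0],[0,0,0,0,0,0]], "hand": 36}}

```text
time: 10.17
tool_pos: [0.5518, -0.1079, 0.1047]
tool_rot: [0.0, 0.996, -0.094, 0.002]
contact_force: [2.8, 0.8, 2.7]
gripper_width: 0.445
grasp_force: 59.7
```

{"method": "play_rows", "body": {"commands": [[0,0,2,0,0,0],[0,0,2,0,0,0],[0,0,2,0,0,0],[0,0,1,0,0,0]]}}

```text
time: 10.5
tool_pos: [0.5518, -0.1086, 0.0983]
tool_rot: [0.0, 0.996, -0.094, 0.002]
contact_force: [-1.5, -3.3, 11.9]
gripper_width: 0.448
grasp_force: 59.7
```

```bash
cat > bub.py <<'E'
from plant import manip,imaging
from h import *
def bub():
    g=imaging.grab_frame("scene");im=g["image"].astype(int)
    yy,xx=np.mgrid[184:210,258:310];c=im[184:210,258:310]
    a,b=np.array([265.5,202]),np.array([303,192.]);n=(b-a)/np.linalg.norm(b-a)
    t=(xx-a[0])*n[0]+(yy-a[1])*n[1];d=-(xx-a[0])*n[1]+(yy-a[1])*n[0]
    L=np.linalg.norm(b-a);tube=(abs(d)<2.6)&(t>-3)&(t<L+3)
    p=tube&(c[...,0]>140)
    if not p.any():return None,0
    w=(c[...,0]-100)*p;tc=(w*t).sum()/w.sum()
    ln=tube&(c.max(2)<95)&(c[...,1]-c[...,0]<25)
    return (tc-L/2)*110/L,p.sum()
s=manip.state();print("F",s["contact_force"].round(1),"tau",s["ft_torque"].round(2),"pos",s["tool_pos"].round(4),"j6",s["joint_pos"][5].round(3),"w",s["gripper_width"].round(3),"bubble mm,n",bub())
E
python3 bub.py
```

```text
Traceback (most recent call last):
  File "bub.py", line 14, in <module>
    s=manip.state();print("F",s["contact_force"].round(1),"tau",s["ft_torque"].round(2),"pos",s["tool_pos"].round(4),"j6",s["joint_pos"][5].round(3),"w",s["gripper_width"].round(3),"bubble mm,n",bub())
                                                                                                                                                         ^^^^^^^^^^^^^^^^^^^^^^^^
AttributeError: 'float' object has no attribute 'round'
```

```bash
sed -i 's/s\["gripper_width"\].round(3)/s["gripper_width"]/' bub.py; python3 bub.py
```

```text
F [-1.5 -3.3 11.9] tau [ 1.14 -0.08  0.01] pos [ 0.5518 -0.1086  0.0983] j6 1.433 w 0.4480281983802625 bubble mm,n (np.float64(6.581305147769781), np.int64(22))
```

{"method": "play_rows", "body": {"commands": [[0,0,1,0,0,0],[0,0,1,0,0,0],[0,0,0,0,0,0]]}}

```text
time: 10.8
tool_pos: [0.5517, -0.1091, 0.0963]
tool_rot: [0.001, 0.996, -0.094, 0.002]
contact_force: [-1.1, -4.1, 9.3]
gripper_width: 0.444
grasp_force: 60.9
```

```bash
python3 bub.py
```

```text
F [-1.1 -4.1  9.3] tau [ 0.6  -0.16 -0.08] pos [ 0.5517 -0.1091  0.0963] j6 1.433 w 0.4440131763110146 bubble mm,n (np.float64(-2.1220084664068115), np.int64(19))
```

{"method": "play_rows", "body": {"commands": [[0,0,1,0,0,0],[0,0,1,0,0,0],[0,0,0,0,0,0]]}}

```text
time: 11.1
tool_pos: [0.5518, -0.1092, 0.0947]
tool_rot: [0.001, 0.996, -0.095, 0.002]
contact_force: [-1.8, -4.5, 12.3]
gripper_width: 0.444
grasp_force: 61.1
```

```bash
python3 bub.py
```

```text
F [-1.8 -4.5 12.3] tau [ 0.88 -0.01 -0.08] pos [ 0.5518 -0.1092  0.0947] j6 1.433 w 0.44357125468527714 bubble mm,n (np.float64(-8.870121626636623), np.int64(26))
```

{"method": "play_rows", "body": {"commands": [[0,0,1,0,0,0],[0,0,1,0,0,0],[0,0,0,0,0,0]]}}

```text
time: 11.4
tool_pos: [0.5518, -0.1095, 0.0938]
tool_rot: [0.001, 0.996, -0.094, 0.001]
contact_force: [-4.6, -3.5, 17.4]
gripper_width: 0.447
grasp_force: 62.2
```

```bash
python3 bub.py
```

```text
F [-4.6 -3.5 17.4] tau [ 0.53  0.57 -0.06] pos [ 0.5518 -0.1095  0.0938] j6 1.433 w 0.44699922823189736 bubble mm,n (np.float64(-11.926011926025673), np.int64(25))
```

{"method": "play_rows", "body": {"commands": [[0,0,1,0,0,0],[0,0,1,0,0,0],[0,0,0,0,0,0]]}}

```text
time: 11.7
tool_pos: [0.5519, -0.1095, 0.0936]
tool_rot: [0.001, 0.996, -0.094, 0.001]
contact_force: [-9.5, -2.7, 25.6]
gripper_width: 0.442
grasp_force: 63.2
```

```bash
python3 bub.py
```

```text
F [-9.5 -2.7 25.6] tau [ 0.78  1.35 -0.04] pos [ 0.5519 -0.1095  0.0936] j6 1.433 w 0.441842742383474 bubble mm,n (np.float64(-9.449524786370327), np.int64(26))
```

{"method": "play_rows", "body": {"commands": [[0,0,-0.5,0,0,5],[0,0,-0.5,0,0,5],[0,0,-0.5,0,0,5],[0,0,-0.5,0,0,5],[0,0,0,0,0,0]]}}

```text
time: 12.17
tool_pos: [0.5513, -0.111, 0.0949]
tool_rot: [0.003, 0.964, -0.267, 0.001]
contact_force: [-10.7, -7.2, 22.1]
gripper_width: 0.447
grasp_force: 62.8
```

```bash
python3 bub.py;python3 bub.py
```

```text
F [-10.7  -7.2  22.1] tau [-0.39  1.35 -0.1 ] pos [ 0.5513 -0.111   0.0949] j6 1.784 w 0.44650771159073055 bubble mm,n (np.float64(-7.389554783951975), np.int64(23))
F [-9.7 -7.  22.2] tau [-0.42  1.36 -0.06] pos [ 0.5514 -0.111   0.0949] j6 1.782 w 0.4420916642064696 bubble mm,n (np.float64(-7.414322378004211), np.int64(23))
```

{"method": "play_rows", "body": {"commands": [[0,0,0,0,0,0],[0,0,0,0,0,0],[0,0,0,0,0,0],[0,0,0,0,0,0]]}}

```text
time: 12.6
tool_pos: [0.5514, -0.111, 0.0949]
tool_rot: [0.003, 0.964, -0.265, 0.001]
contact_force: [-10.3, -7.2, 24.2]
gripper_width: 0.445
grasp_force: 62.8
```

```bash
cat > prof.py <<'E'
from bub import *
ims=[imaging.grab_frame("scene")["image"].astype(np.float32) for _ in range(3)]
im=np.mean(ims,0);c=im[180:212,255:312]
gm=(c[...,1]-c[...,0]>20);pts=np.argwhere(gm)[:,::-1].astype(np.float32)+[255,180]
vx,vy,x0,y0=cv2.fitLine(pts.astype(np.float32),cv2.DIST_HUBER,0,.01,.01).ravel()
if vx<0:vx,vy=-vx,-vy
t=np.arange(-26,26,.5);x=x0+t*vx;y=y0+t*vy
R=0;G=0
for d in(-1.5,-.75,0,.75,1.5):
    m=cv2.remap(im,(x-d*vy).astype(np.float32)[None],(y+d*vx).astype(np.float32)[None],cv2.INTER_LINEAR)[0];R=R+m[:,0]/5;G=G+m[:,1]/5
print("origin",x0,y0,vx,vy)
for a,r,g in zip(t,R,G):print(f"{x0+a*vx:.1f}:{r:.0f}/{g:.0f}",end="  ")
E
python3 prof.py
```

```text
F [-10.3  -7.2  24.2] tau [-0.34  1.34 -0.02] pos [ 0.5514 -0.111   0.0949] j6 1.782 w 0.4446316236412135 bubble mm,n (np.float64(-7.3857013603168316), np.int64(23))
origin 284.49344 197.89279 0.9704544 -0.2412847
259.3:98/98  259.7:109/110  260.2:115/115  260.7:115/114  261.2:113/112  261.7:111/111  262.2:110/110  262.7:110/110  263.1:111/109  263.6:110/108  264.1:107/107  264.6:101/105  265.1:91/105  265.6:83/112  266.1:78/124  266.5:79/134  267.0:84/142  267.5:89/149  268.0:93/153  268.5:94/155  269.0:95/155  269.5:94/155  269.9:93/154  270.4:93/154  270.9:93/154  271.4:93/154  271.9:94/154  272.4:94/154  272.8:94/153  273.3:93/153  273.8:93/153  274.3:92/153  274.8:92/153  275.3:93/153  275.8:93/154  276.2:94/155  276.7:96/157  277.2:99/161  277.7:109/167  278.2:124/174  278.7:142/183  279.2:160/190  279.6:173/193  280.1:180/193  280.6:185/195  281.1:192/204  281.6:191/209  282.1:184/205  282.6:161/193  283.0:136/180  283.5:115/166  284.0:96/155  284.5:89/152  285.0:91/153  285.5:92/154  285.9:92/154  286.4:92/154  286.9:92/154  287.4:93/154  287.9:94/155  288.4:93/155  288.9:90/151  289.3:84/141  289.8:77/127  290.3:74/117  290.8:80/125  291.3:89/144  291.8:93/155  292.3:94/156  292.7:93/155  293.2:93/154  293.7:93/154  294.2:93/154  294.7:92/154  295.2:92/154  295.7:92/154  296.1:93/154  296.6:93/154  297.1:93/154  297.6:93/154  298.1:93/154  298.6:92/154  299.1:92/154  299.5:92/154  300.0:92/155  300.5:93/156  301.0:93/156  301.5:94/156  302.0:94/154  302.4:92/146  302.9:85/125  303.4:78/98  303.9:76/79  304.4:77/75  304.9:78/77  305.4:79/78  305.8:81/80  306.3:83/82  306.8:79/78  307.3:75/75  307.8:89/89  308.3:124/125  308.8:162/164  309.2:192/194
```

```bash
sed -i '/^for a,r,g in/d' prof.py
cat >> prof.py <<'E'
X=x0+t*vx;ok=(X>264)&(X<303.5)
w=np.clip(R-105,0,60)*ok*(G>140);bc=(w*X).sum()/w.sum()
dip=[(round(float(X[i]),1),int(G[i])) for i in range(2,len(X)-2) if ok[i] and 267<X[i]<301 and G[i]==G[i-2:i+3].min() and G[i]<145]
print("bubble col",bc.round(2),"lines",dip,"offset mm from 285.15:",((bc-285.15)/.345).round(1))
E
echo
```

{"method": "play_rows", "body": {"commands": [[0,0,-0.4,0,0,5],[0,0,-0.4,0,0,5],[0,0,-0.4,0,0,5],[0,0,-0.4,0,0,5],[0,0,0,0,0,0]]}}

```text
time: 13.22
tool_pos: [0.5503, -0.1122, 0.0962]
tool_rot: [0.005, 0.903, -0.43, 0.001]
contact_force: [-13.4, -10.5, 22.8]
gripper_width: 0.441
grasp_force: 62.8
```

```bash
python3 prof.py
```

```text
F [-13.4 -10.5  22.8] tau [-1.34  1.95  0.02] pos [ 0.5503 -0.1122  0.0962] j6 2.133 w 0.44133874700312187 bubble mm,n (np.float64(1.92238345075136), np.int64(20))
origin 284.4603 197.8936 0.97023666 -0.24215877
bubble col 283.29 lines [(279.6, 130), (290.3, 125)] offset mm from 285.15: -5.4
```

{"method": "play_rows", "body": {"commands": [[0,0.5,-0.3,0,0,4.5],[0,0.5,-0.3,0,0,4.5],[0,0.5,-0.3,0,0,4.5],[0,0,0,0,0,0],[0,0,0,0,0,0]]}}

```text
time: 13.83
tool_pos: [0.5492, -0.1128, 0.0972]
tool_rot: [0.004, 0.847, -0.532, 0.002]
contact_force: [-12.8, -8.4, 23.1]
gripper_width: 0.448
grasp_force: 62.8
```

```bash
python3 prof.py
```

```text
F [-12.8  -8.4  23.1] tau [-1.4   1.91  0.  ] pos [ 0.5492 -0.1128  0.0972] j6 2.364 w 0.4478091678313158 bubble mm,n (np.float64(5.369935566575583), np.int64(22))
origin 284.25516 197.6963 0.9705893 -0.24074134
bubble col 284.82 lines [(279.9, 120), (290.1, 128)] offset mm from 285.15: -1.0
```

{"method": "play_rows", "body": {"commands": [[0,0,0,0,0,2],[0,0,0,0,0,0],[0,0,0,0,0,0],[0,0,0,0,0,0],[0,0,0,0,0,0]]}}

```text
time: 14.45
tool_pos: [0.5491, -0.1129, 0.0973]
tool_rot: [0.004, 0.838, -0.546, 0.002]
contact_force: [-14.1, -8.6, 24.2]
gripper_width: 0.447
grasp_force: 62.9
```

```bash
cat >> prof.py <<'E'
print([(round(float(a),1),int(r),int(g)) for a,r,g in zip(X,R,G) if 278<a<292])
s=imaging.grab_frame("side")["image"].astype(int)
print("\n".join(str(v)+str([tuple(p) for p in s[v,286:298,:2].tolist()]) for v in range(208,240,2)))
E
python3 prof.py
```

```text
F [-14.1  -8.6  24.2] tau [-1.35  2.06 -0.04] pos [ 0.5491 -0.1129  0.0973] j6 2.399 w 0.4474293479897396 bubble mm,n (np.float64(4.862146851885265), np.int64(22))
origin 284.2366 197.68184 0.97026455 -0.242047
bubble col 285.03 lines [(279.9, 119), (290.1, 131)] offset mm from 285.15: -0.4
[(278.4, 92, 152), (278.9, 87, 143), (279.4, 79, 129), (279.9, 76, 119), (280.4, 80, 126), (280.8, 91, 147), (281.3, 99, 161), (281.8, 107, 167), (282.3, 119, 172), (282.8, 138, 182), (283.3, 161, 194), (283.8, 180, 204), (284.2, 189, 208), (284.7, 191, 209), (285.2, 194, 210), (285.7, 196, 211), (286.2, 191, 208), (286.7, 174, 199), (287.1, 153, 188), (287.6, 121, 171), (288.1, 94, 157), (288.6, 88, 152), (289.1, 86, 147), (289.6, 83, 139), (290.1, 81, 131), (290.5, 84, 133), (291.0, 90, 146), (291.5, 93, 154), (292.0, 93, 156)]
208[(50, 54), (50, 49), (48, 50), (54, 54), (51, 54), (49, 48), (52, 54), (41, 43), (51, 53), (40, 43), (37, 34), (81, 81)]
210[(46, 49), (54, 55), (54, 58), (49, 51), (48, 50), (49, 51), (50, 49), (36, 42), (45, 47), (49, 47), (46, 49), (83, 85)]
212[(52, 55), (48, 53), 
[... 1022 characters left out ...]
4), (56, 55), (99, 102), (155, 155), (128, 128), (61, 60), (39, 45), (37, 37)]
230[(39, 43), (35, 44), (42, 43), (47, 49), (45, 50), (45, 51), (76, 75), (113, 111), (85, 84), (50, 54), (48, 49), (48, 47)]
232[(46, 47), (44, 42), (51, 53), (48, 48), (54, 51), (46, 47), (60, 64), (73, 74), (46, 50), (48, 50), (48, 53), (49, 52)]
234[(40, 42), (43, 44), (44, 48), (45, 48), (44, 46), (45, 46), (51, 52), (45, 48), (50, 50), (45, 43), (51, 52), (50, 52)]
236[(38, 41), (36, 32), (39, 43), (47, 53), (52, 54), (56, 57), (50, 50), (50, 54), (55, 58), (55, 61), (51, 56), (55, 59)]
238[(45, 46), (41, 46), (43, 47), (42, 44), (48, 52), (51, 56), (42, 48), (47, 49), (57, 57), (57, 63), (51, 53), (42, 45)]
```

```bash
python3 -c "
from plant import manip
print(manip.job_done())"
```

```text
the job is handed in; nothing more can be done
None
```

I handed the job in at about 14.5 s: the lever is upright to within about 0.03 rad, the bubble is centred between the lines to within about 0.5 mm, and the gripper is still holding the knob and pressing it down with about 24 N.

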